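# Index the dividing table one hole on and clamp it

### The job

Bring the next division of the brass blank under the drill guide: with a fingertip press the spring plunger on the index arm of the dividing table in, push the arm anticlockwise (seen from above) against its thumb fin to the very next hole, and let the plunger spring up in that hole. Only then push the black-knobbed clamp lever at the foot of the table anticlockwise right to its stop, so that the table cannot shift while it is drilled, and draw back. Touch and push gently only: squeeze and lift nothing, never turn the arm backwards or past that hole, and leave the things lying about where they are.

Things in the scene. Friction and masses are not known exactly. Their poses are not given: they have to be found in the camera images.
- index_table: the dividing table, fixed: an aluminium drum 176 mm across, its foot 185 mm, top at 30 mm. Origin on its axis at bench level; angles are anticlockwise from its x axis. A ring slot of 70 mm radius in the top links eight 17 mm holes, at 22.5, 67.5, 112.5, 157.5 ... degrees. A steel faceplate (100 mm across, top 40 mm) with a brass blank (nut up to 55 mm) turns on the axis and carries the index arm
- rotor (a joint): turn of faceplate and index arm, rad, anticlockwise from above positive: 0 at the start, the arm at 157.5 degrees with the plunger up in that hole; the next hole is at +0.785 (202.5 degrees). Locked (0.02 rad of play) while the plunger is up; with the plunger in it turns with 0.1 to 0.3 N m. The arm is 30 mm wide, top 40 mm, and reaches 98 mm from the axis
- plunger (a joint): how far the plunger is pressed in, m: 0 up in a hole, 0.010 fully in; 4 N starts it, 7 N holds it in. Its collar runs in a T-slot: pressed beyond 0.0055 it is out of the hole and the arm can turn. Between holes the collar is caught below the drum's top, so the let-go plunger stays at about 0.005 until it meets the next hole, where it springs up by itself and stops the arm
- plunger_top (a point): centre of the top of the plunger's dark round button, 25 mm across, on the index arm 70 mm from the table's axis; 62 mm above the bench when up, 52 mm when fully in. The bush round its foot is 29 mm across, top 45 mm
- thumb_fin (a point): middle of the top edge of the thumb fin, 75.5 mm above the bench: a steel plate 6 mm thick, 30 mm long along the radius, upright on the index arm at the anticlockwise side of the button, its face 18 mm from the button's centre. A finger on the button pushes against it to turn the arm
- table_axis (a point): point on the table's turning axis, 40 mm above the bench
- drill_guide (a point): lower end of the drill guide's steel bush, 22 mm from the axis at 45 degrees, 47.5 mm above the bench, just over the blank. Its cross arm, 77 to 98 mm high, runs out from it to a column 110 mm from the axis
- clamp_lever (a joint): swing of the clamp lever about its upright pivot, rad, anticlockwise from above positive: 0 slack, 0.9 its stop, clamped. Starts between 0 and 0.2 and stays where it is left; it takes about 1 N at the knob, drags from about 0.4 rad on, up to 5 N, and goes over centre just before the stop
- lever_knob (a point): top of the clamp lever's black upright knob: 19 mm across, from 14 to 52 mm above the bench, 100 mm from the lever's pivot. The flat steel lever below it, 10 mm wide and 12 mm high, comes out of a slot in the drum's side at the foot
- lever_pivot (a point): the lever's upright pivot, inside the drum 41 mm from its axis at -90 degrees; seen from it the lever points at 244 degrees when slack and 296 degrees when clamped
- desk_lamp: the desk lamp on the left of the table, not part of the job and not to be bumped by the arm: its long head hangs level, 0.55 m above the bench, over x 0.43 to 0.73 and y 0.21 to 0.27, and its stand rises at x 0.47, y 0.48; swing the arm in from the start pose drawn in close to its base
- eye_loupe: black watchmaker's loupe, 34 mm across, 30 mm high, standing close by the dividing table on its left; loose, to be left alone; origin at its underside
- pin_vise: brass pin vise with a small drill in it, 108 mm long, 11 mm thick, lying to the right of the dividing table; loose, to be left alone; origin at its underside
- polish_bar: green bar of polishing compound, 28 x 78 x 24 mm, lying to the right and behind; loose, to be left alone; origin at its underside
- burr_tin: green closed tin, 72 x 113 x 27 mm, on the cutting mat behind; loose, to be left alone; origin at its underside
- ring_clamp: wooden ring clamp, 30 x 124 x 23 mm, on the cutting mat behind; loose, to be left alone; origin at its underside
- thread_spool: wooden spool of red thread, 31 mm across, 40 mm high, standing to the left; loose, to be left alone; origin at its underside
- glue_bottle: white squeeze bottle with a blue cap, 38 mm across, 114 mm high, standing to the left; loose, to be left alone; origin at its underside

How it is judged:
On the way, in this order (a step that is already met when the one before it is completed fails the run):
1. the plunger is pressed in and the arm has left its hole anticlockwise (value of joint plunger above 0.004 m and value of joint rotor between 0.12 and 0.7 rad), for 0.05 s.
2. the plunger has sprung up in the next hole, with the clamp still slack (value of joint rotor between 0.745 and 0.825 rad and value of joint plunger below 0.002 m and value of joint clamp_lever below 0.55 rad), for 0.2 s.
At the end, for the whole second after the job is handed in: The index arm stands at rest in the next hole (rotor 0.785 rad, within 0.04), the plunger is up in it (pressed in less than 2 mm), the clamp lever is at its stop (over 0.8 of 0.9 rad), and each of the loose things listed is within 25 mm of where it was (value of joint rotor between 0.745 and 0.825 rad and value of joint plunger below 0.002 m and velocity of joint rotor between -0.05 and 0.05 rad/s and value of joint clamp_lever above 0.8 rad and distance of each of eye_loupe, pin_vise, polish_bar, burr_tin, ring_clamp, thread_spool, glue_bottle from where it was at the start of the episode below 0.025 m); the robot touches nothing.
It fails at once if the index arm was turned backwards (clockwise, more than 0.1 rad) (value of joint rotor below -0.1 rad).
It fails at once if the index arm was turned past the next hole (more than 0.15 rad beyond it) (value of joint rotor above 0.935 rad).
It fails at once if the clamp lever was pushed on (over 0.65 rad) before the plunger was up in the next hole (value of joint clamp_lever above 0.65 rad and (value of joint rotor below 0.745 rad or value of joint plunger above 0.003 m)).
It fails at once if the clamp lever or the index arm was squeezed or forced (fingers pressing on it with over 40 N) (contact force between the fingers and index_table above 40 N).
It fails at once if a thing lying about was lifted, carried or knocked away (more than 25 mm) (distance of any of eye_loupe, pin_vise, polish_bar, burr_tin, ring_clamp, thread_spool, glue_bottle from where it was at the start of the episode above 0.025 m).
It also fails if it takes over 64 s, if anything falls off the work surface, if the arm or the gripper's body presses on something with over 40 N, if the wrist force passes 120 N, or if a joint passes its speed limit or range.

### The arm

A 6-joint arm with a two-finger parallel gripper is mounted at the origin on a cart in front of the work surface, level with it; the furniture and walls round the work are solid. World frame = base frame: x ahead of the robot, y to its left, z up, the work surface at z = 0. Lengths are in m, angles in rad, forces in N, time in s.
With the tool pointing down it reaches from about 0.375 to 0.75 m from the base axis. Payload 9 kg.
Tool frame: the origin (TCP) lies midway between the tips of the shut fingers; the grasp point (between the pads) lies 19 mm behind it; z points along the fingers, y is the line along which they close (so a half turn about z gives the same grasp; the last joint's range is limited). The gripper opens to 85 mm and grips with 20 to 120 N. Pads are 22 mm wide; open, the fingers measure 114 mm over their backs; the gripper's body (76 mm by 85 mm) begins 54 mm behind the grasp point. The pads swing forward as they close: fully open they stand 13 mm farther back than shut.
Start: joints at [1.03, 0.104, 0.097, 1.564, 0, 1.353], TCP at [0.19, 0.569, 0.231] pointing down, gripper open.
Joint ranges: [-2.99, 2.99], [-0.84, 1.86], [-1.1, 1.16], [-1.84, 2.11], [-1.51, 1.56], [-3.14, 3.14]. Speed limits (rad/s): [2.22, 2.22, 2.57, 3.14, 3.14, 3.14].

### API

Orientations are given as a unit quaternion [x, y, z, w].
In Python, from workcell import telemetry, imaging, manip, spotter gives the robot as it stands.
- The arm moves only by the shell command python3 -m pendant 'ROWS' [FORCE]. ROWS is text: rows parted by semicolons, each of 7 numbers parted by spaces: the shift along the tool's x, y, z in cm, then the turn, a rotation vector about the tool's x, y, z in degrees, then the opening, from 0 (shut) to 1 (fully open). A call has 1 to 20 rows; each row is the pose to reach, as a shift and turn from the pose commanded when the call began, along the tool's axes at that moment; what a row does not reach only later rows make up. A row lasts 1/8 s, in which the tool goes at most 62.5 mm and 10.7 degrees, less where a joint would pass 70% of its speed; a pose out of reach is approached as far as the arm can. A call with a gripper value outside its range is refused whole. The fingers move at their own pace and stop on an object; FORCE is the grip in N (left out, the last holds). Time passes only in rows, so rows that repeat a pose let the fingers close. It gives the time, the measured TCP pose, the force, the opening and the grip force at its end, in the units of the state.
- telemetry.get_state(): the state, without advancing time (a new reading comes with each control period).
- imaging.grab_frame(name): name is "scene" or "top"; returns the picture (384x512x3 uint8, blue, green, red); there is no depth.
- imaging.camera_model(name): a dict with "fov_y" (degrees; the focal length in pixels is half the picture's height over the tangent of half this angle, whatever the lens; pixels are square), "cx", "cy" (the principal point, pixels), "origin" and "rotation" of the camera in the world. Camera axes: x right, y down, z forward; pixel columns grow to the right and rows downward; lengths in m; the calibration is good to about 2 mm. A picture is of the moment at which its call begins. camera_model takes no time and is no camera call.
- manip.close_job(): hands the job in; it is judged then, once.
Trained networks look in the newest picture that a camera, given by its name, has taken for a name from the list of things; names that differ only in an ending like _2 or _b are one class to them, and where a whole thing is asked for, a point or a joint stands for the part that bears it (a point fixed in the world has none). Each returns a list of dicts, best first, with "score" (0 to 1); they miss things now and then, are a little off and sometimes report something else, mostly with a low value. They report only what shows in the picture. A call takes as long as a camera call.
- spotter.regions_of(camera, target): "pixels" (384x512 bool, what is visible of it) and "extent" ([centre column, centre row, width, height] in pixels, round what is visible of it).
- spotter.tip_of(camera, target): "xy" ([column, row] in pixels: a listed point, or the origin of a listed thing).
The state is a dict: "clock": time; "qpos": joint angles; "joint_velocities": joint speeds; "joint_torque": joint torques, N m; "ee_pos": TCP position; "tcp_rot": TCP orientation; "ft_force": force on the tool from outside, world axes, zero at the start; "wrist_torque": the same for the moment, N m; "opening": opening from 0.0 (shut) to 1.0 (fully open); "grasp_force": force on a finger pad.
Only numpy, scipy, OpenCV 4.12 (cv2) and the standard library are available. Lean on these libraries where they do the work, as an engineer would, in place of code of your own. Each camera call takes 0.05 s, during which the arm holds its last target. There are 200 camera calls.

## Working session

There is one attempt and no reset: what is moved stays moved. The work goes in short steps, Python scripts to look and compute and a shell command to move; the robot and the scene stay as the last step left them, time stands still between calls to the robot, and variables do not carry over. Pictures are saved under pics/ and viewed, at most 10 in all, crops included, and the job is handed in when it is done.

```bash
mkdir -p pics; ls; cat > h.py <<'E'
import numpy as np,cv2
from workcell import telemetry,imaging,manip,spotter
from scipy.spatial.transform import Rotation as R
def ray(cam,uv):
    m=imaging.camera_model(cam); f=192/np.tan(np.radians(m['fov_y'])/2)
    d=np.array([(uv[0]-m['cx'])/f,(uv[1]-m['cy'])/f,1.0]); 
    return np.array(m['origin']),np.array(m['rotation'])@d
def atz(cam,uv,z):
    o,d=ray(cam,uv); return o+d*(z-o[2])/d[2]
def tri(a,b):
    (o1,d1),(o2,d2)=ray('scene',a),ray('top',b)
    s=np.linalg.lstsq(np.c_[d1,-d2],o2-o1,rcond=None)[0]
    p,q=o1+s[0]*d1,o2+s[1]*d2
    return (p+q)/2,np.linalg.norm(p-q)
def proj(cam,p):
    m=imaging.camera_model(cam); f=192/np.tan(np.radians(m['fov_y'])/2)
    c=np.array(m['rotation']).T@(np.array(p)-m['origin']); return c[:2]/c[2]*f+[m['cx'],m['cy']]
E
python3 - <<'E'
from h import *
np.set_printoptions(precision=4,suppress=True)
for c in('scene','top'):
    im=imaging.grab_frame(c);cv2.imwrite(f'pics/{c}0.png',im);print(c,imaging.camera_model(c))
for n in('plunger_top','thumb_fin','table_axis','drill_guide','lever_knob','lever_pivot','index_table','eye_loupe','pin_vise','thread_spool','glue_bottle','polish_bar'):
    r={}
    for c in('scene','top'):
        l=spotter.tip_of(c,n)
        r[c]=[(np.round(x['xy'],1),round(x['score'],2)) for x in l[:2]]
    print(n,r)
    if r['scene'] and r['top']: print('   ',*tri(r['scene'][0][0],r['top'][0][0]))
s=telemetry.get_state();print(s['clock'],s['ee_pos'],R.from_quat(s['tcp_rot']).as_matrix(),s['opening'])
E
```

```text
pics
scene {'fov_y': 52.840453147040236, 'cx': 260.48625774153527, 'cy': 188.41613135056645, 'origin': array([ 0.3156, -0.5598,  0.7267]), 'rotation': array([ 0.896 , -0.214 ,  0.0945, -0.3773])}
top {'fov_y': 56.518938392191544, 'cx': 255.61006115368647, 'cy': 194.82273727134194, 'origin': array([0.5308, 0.0885, 0.922 ]), 'rotation': array([ 0.7061, -0.7058,  0.051 , -0.0253])}
plunger_top {'scene': [(array([205.3, 193. ]), 0.39)], 'top': [(array([242.8, 247.7]), 0.57), (array([247.7, 252.9]), 0.48)]}Traceback (most recent call last):
  File "<stdin>", line 11, in <module>
  File "h.py", line 11, in tri
    (o1,d1),(o2,d2)=ray('scene',a),ray('top',b)
                    ~~~^^^^^^^^^^^
  File "h.py", line 7, in ray
    return np.array(m['origin']),np.array(m['rotation'])@d
                                 ~~~~~~~~~~~~~~~~~~~~~~~^~
ValueError: matmul: Input operand 1 has a mismatch in its core dimension 0, with gufunc signature (n?,k),(k,m?)->(n?,m?) (size 3 is different from 4)
```

Rotation is a quaternion; fix it.

```bash
sed -i "s/np.array(m\['rotation'\])/R.from_quat(m['rotation']).as_matrix()/" h.py
python3 - <<'E'
from h import *
np.set_printoptions(precision=4,suppress=True)
for n in('plunger_top','thumb_fin','table_axis','drill_guide','lever_knob','lever_pivot','index_table','eye_loupe','pin_vise','thread_spool','glue_bottle','polish_bar'):
    r={}
    for c in('scene','top'):
        l=spotter.tip_of(c,n)
        r[c]=[(np.round(x['xy'],1).tolist(),round(float(x['score']),2)) for x in l[:2]]
    print(n,r)
    if r['scene'] and r['top']: print('   ',*tri(r['scene'][0][0],r['top'][0][0]))
s=telemetry.get_state();print(s['clock'],s['ee_pos'],R.from_quat(s['tcp_rot']).as_matrix(),s['opening'])
a=cv2.imread('pics/top0.png')
cv2.imwrite('pics/topc.png',cv2.resize(a[120:320,150:400],None,fx=3,fy=3)[:600,:750])
E
```

```text
plunger_top {'scene': [([205.3, 193.0], 0.39)], 'top': [([242.8, 247.7], 0.57), ([247.7, 252.9], 0.48)]}
    [0.4998 0.0872 0.0677] 0.004668508577281004
thumb_fin {'scene': [([201.2, 196.2], 0.94)], 'top': [([248.1, 252.2], 0.63)]}
    [0.4875 0.0753 0.0732] 0.0005874550594036967
table_axis {'scene': [([233.9, 200.3], 0.97)], 'top': [([255.6, 222.2], 0.87)]}
    [0.5604 0.0559 0.0431] 0.00412942325807622
drill_guide {'scene': [([237.2, 196.2], 0.97)], 'top': [([255.6, 211.6], 0.68), ([182.2, 247.8], 0.58)]}
    [0.579  0.0585 0.0482] 0.011046179214655375
lever_knob {'scene': [([224.7, 244.8], 0.53)], 'top': [([308.7, 248.7], 0.47), ([358.5, 214.0], 0.19)]}
    [ 0.4898 -0.0699  0.0547] 0.009218341388503354
lever_pivot {'scene': [], 'top': []}
index_table {'scene': [([235.5, 214.3], 0.83), ([227.4, 244.7], 0.25)], 'top': [([259.4, 222.0], 0.86)]}
    [0.5604 0.0453 0.0027] 0.00026654565968350387
eye_loupe {'scene': [([196.1, 185.6], 0.69), ([331.7, 208.1], 0.22)], 'top': [([204.9, 236.9], 0.6)]}
    [0.5156 0.1865 0.0017] 0.014454722887104818
pin_vise {'scene': [([299.9, 299.5], 0.73), ([237.8, 196.7], 0.44)], 'top': [([364.4, 215.7], 0.47), ([185.1, 248.8], 0.26)]}
    [ 0.5792 -0.2298  0.002 ] 0.005820297822086268
thread_spool {'scene': [], 'top': [([183.4, 250.8], 0.52)]}
glue_bottle {'scene': [([221.1, 162.0], 0.7)], 'top': [([364.5, 214.3], 0.56), ([178.1, 197.4], 0.46)]}
    [ 0.5225 -0.1081  0.3188] 0.08385644234435582
polish_bar {'scene': [([345.0, 277.0], 0.76)], 'top': [([363.1, 173.8], 0.93), ([359.4, 215.7], 0.72)]}
    [ 0.6906 -0.2295  0.0071] 0.009572652308364689
1.4 [0.1903 0.569  0.2313] [[-0.9483  0.3172  0.0001]
 [ 0.3172  0.9483  0.0001]
 [-0.      0.0001 -1.    ]] 1.0017161593223842
```

View pics/scene0.png

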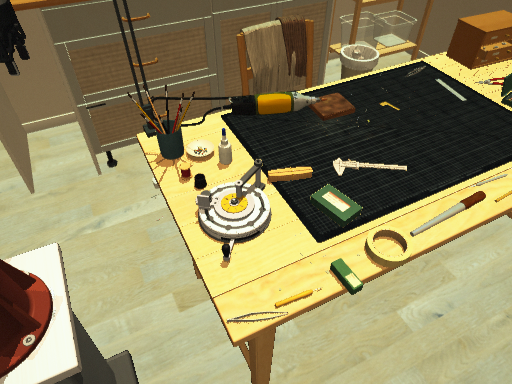

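View pics/top0.png

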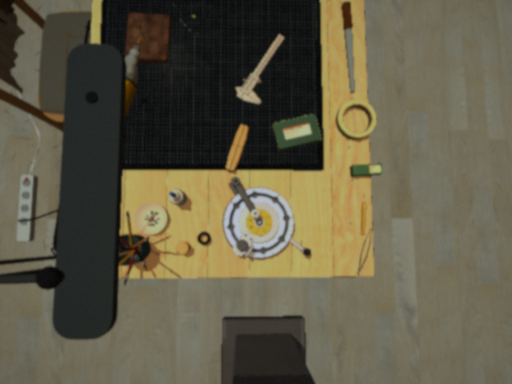

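The scene view shows the table at (235,208) and the knob at (226,250). The top view shows the table at (259,222), arm and button at about (245,245), knob at (307,252), and column at upper left (237,185). I'll crop in for detail.

```bash
python3 - <<'E'
from h import *
a=cv2.imread('pics/top0.png');b=cv2.imread('pics/scene0.png')
A=cv2.resize(a[175:265,190:320],None,fx=6,fy=6,interpolation=cv2.INTER_CUBIC)
B=cv2.resize(b[150:265,170:300],None,fx=5,fy=5,interpolation=cv2.INTER_CUBIC)
cv2.imwrite('pics/A.png',A);cv2.imwrite('pics/B.png',B)
E
```

```text
(no output)
```

View pics/A.png

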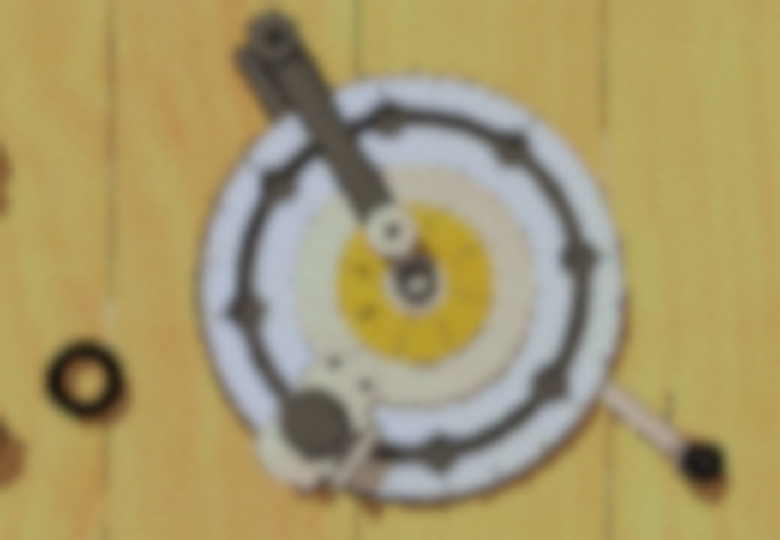

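View pics/B.png

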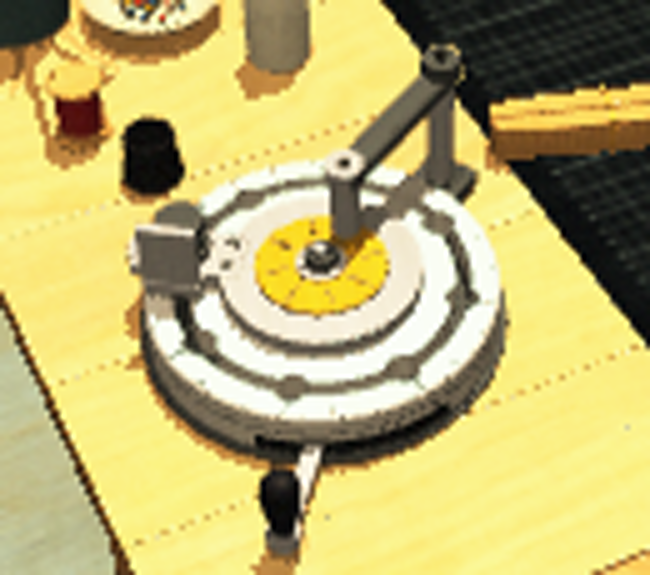

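Crop A shows the button at (318,423), fin top at about (355,452), knob at (702,462), nut at (417,283), and seven holes. Crop B shows the knob top at (279,480), nut at (322,252), and the button partly hidden behind the fin. I'll fit the table pose to the holes and check it against these.

```bash
python3 - <<'E'
from h import *
from scipy.optimize import least_squares
np.set_printoptions(precision=4,suppress=True)
ua=lambda x,y:np.array([(x+.5)/6-.5+190,(y+.5)/6-.5+175])
ub=lambda x,y:np.array([(x+.5)/5-.5+170,(y+.5)/5-.5+150])
H=[(391,117),(513,148),(580,258),(550,385),(440,455),(245,310),(279,185)]
P=np.array([atz('top',ua(*h),.03)[:2] for h in H])
th0=np.radians(-12)
ang=np.array([45*round((np.degrees(np.arctan2(*(p-P.mean(0)-[0,.0])[::-1])-th0)-22.5)/45)+22.5 for p in P]);print(ang)
f=lambda q:(q[:2]+.07*np.c_[np.cos(np.radians(ang)+q[2]),np.sin(np.radians(ang)+q[2])]-P).ravel()
r=least_squares(f,[.56,.05,th0]);c,t=r.x[:2],r.x[2];print('fit',c,np.degrees(t),'res mm',r.fun.reshape(-1,2)*1e3)
pt=lambda rad,d,z:np.r_[c+rad*np.array([np.cos(np.radians(d)+t),np.sin(np.radians(d)+t)]),z]
print('button pred',pt(.07,157.5,.062),'seen',atz('top',ua(318,423),.062))
print('button next',pt(.07,202.5,.062))
print('nut seen top',atz('top',ua(417,283),.055),'scene',atz('scene',ub(322,250),.055),tri(ub(322,250),ua(417,283)))
print('knob top',atz('top',ua(702,462),.052),'scene',atz('scene',ub(279,478),.052),tri(ub(279,478),ua(702,462)))
pv=pt(.041,-90,0);print('pivot',pv)
for a in(244,296):
  print('knob at',a,pv[:2]+.1*np.array([np.cos(np.radians(a)+t),np.sin(np.radians(a)+t)]))
k=atz('top',ua(702,462),.052);print('lever now',np.degrees(np.arctan2(k[1]-pv[1],k[0]-pv[0])-t)%360,np.hypot(*(k-pv)[:2]))
print('fin pred',proj('top',pt(.07,157.5,.0755)),ua(355,452),'loupe',atz('top',ua(85,378),.03))
for z in(.08,.1): print(pt(.110,45,0))
E
```

```text
[  22.5  -22.5  -67.5 -112.5 -157.5  112.5   67.5]
fit [0.5595 0.0486] -13.951964647321462 res mm [[-0.6568  0.8462]
 [-0.6237  0.0046]
 [-0.461   0.0633]
 [ 0.1281 -0.0729]
 [ 1.0453  0.062 ]
 [ 0.2325 -0.9086]
 [ 0.3356  0.0054]]
button pred [0.5032 0.0902 0.062 ] seen [0.5035 0.0884 0.062 ]
button next [0.4903 0.0382 0.062 ]
nut seen top [0.5592 0.0486 0.055 ] scene [0.5593 0.0466 0.055 ] (array([0.5596, 0.0484, 0.0532]), np.float64(0.0007347830973306518))
knob top [ 0.4872 -0.0666  0.052 ] scene [ 0.487  -0.0682  0.052 ] (array([ 0.4873, -0.0669,  0.0503]), np.float64(0.0003826780287803948))
pivot [0.5497 0.0088 0.    ]
knob at 244 [ 0.4854 -0.0679]
knob at 296 [ 0.5705 -0.089 ]
lever now 244.27591356917134 0.09789647793362051
fin pred [241.8329 245.3818] [248.75   249.9167] loupe [0.5211 0.1842 0.03  ]
[0.6538 0.1053 0.    ]
[0.6538 0.1053 0.    ]
```

The fit is sub-millimetre: axis (0.5595, 0.0486), yaw −14°. Button, nut and knob heights all agree with the text. Swinging in close to the base with the fingers shut.

```bash
python3 -m pendant '0 -5 0 0 0 0 0;0 -10 0 0 0 -4 0;0 -15 0 0 0 -8 0;0 -18.9 0 0 0 -12 0;-4 -19.7 0 0 0 -16 0;-8 -20.5 0 0 0 -20 0;-12 -21.2 0 0 0 -25 0;-15 -21.9 0 0 0 -30 0;-18 -23.7 0 0 0 -35 0;-21 -25.5 0 0 0 -40 0;-24 -27.4 0 0 0 -45 0;-27.2 -29.3 0 0 0 -50 0;-29.5 -32 0 0 0 -55 0;-31.8 -34.8 0 0 0 -60 0;-34 -37.6 0 0 0 -66 0;-36.1 -40.4 0 0 0 -72 0;-36.1 -40.4 0 0 0 -72 0;-36.1 -40.4 0 0 0 -72 0' 20
cat > g.py <<'E'
import sys
from h import *
np.set_printoptions(precision=4,suppress=True)
s=telemetry.get_state();M=R.from_quat(s['tcp_rot']).as_matrix()
print(s['clock'],s['ee_pos'],np.degrees(s['qpos']),'yaw',np.degrees(np.arctan2(M[1,0],M[0,0]))%360,'tilt',M[:,2],s['ft_force'])
c=np.array([.5595,.0486])
def go(rad,deg,z,off=0,yaw=None):
    """polar goal in table angle; off = tangential CCW shift; yaw of tool x in world deg"""
    a=np.radians(deg-13.95);e=np.array([np.cos(a),np.sin(a)]);t=np.array([-e[1],e[0]])
    return world(np.r_[c+rad*e+off*t,z],deg-13.95+90 if yaw is None else yaw)
def world(p,yaw):
    d=M.T@(np.array(p)-s['ee_pos'])*100
    y=(np.degrees(np.arctan2(M[1,0],M[0,0]))-yaw+180)%360-180
    print(np.round(p,4),'row',np.round(d,2),'rz',round(y,1))
E
python3 - <<'E'
from g import *
go(.07,157.5,.08,.003); go(.07,157.5,.062,.003)
E
```

```text
clock: 3.65
ee_pos: [0.4044, 0.0716, 0.2314]
tcp_rot: [-0.449, 0.893, 0.0, 0.0]
ft_force: [-0.8, -0.7, -1.0]
opening: -0.001
grasp_force: 0.0
3.65 [0.4044 0.0716 0.2314] [ -8.3656 -27.7685 -24.2893  93.4775   0.0179 -61.7806] yaw 233.41498456669976 tilt [ 0.0001  0.0003 -1.    ] [-0.7572 -0.7314 -1.0032]
[0.5014 0.0878 0.08  ] row [-7.07 -6.83 15.14] rz -0.1
[0.5014 0.0878 0.062 ] row [-7.07 -6.83 16.94] rz -0.1
```

```bash
python3 -m pendant '-2.4 -2.3 4 0 0 0 0;-4.7 -4.6 8 0 0 0 0;-7.1 -6.8 11 0 0 0 0;-7.1 -6.8 14 0 0 0 0;-7.1 -6.8 14.8 0 0 0 0;-7.1 -6.8 14.8 0 0 0 0'
python3 - <<'E'
from g import *
b=imaging.grab_frame('scene');a=imaging.grab_frame('top')
B=cv2.resize(b[150:265,170:300],None,fx=3,fy=3,interpolation=cv2.INTER_CUBIC)
A=cv2.resize(a[175:290,190:320],None,fx=3,fy=3,interpolation=cv2.INTER_CUBIC)
cv2.imwrite('pics/C.png',np.hstack([A,B]))
go(.07,157.5,.062,.003)
E
```

```text
clock: 4.4
ee_pos: [0.5011, 0.0887, 0.0837]
tcp_rot: [-0.45, 0.893, 0.0, 0.0]
ft_force: [-0.0, 0.0, 0.3]
opening: 0.002
grasp_force: 0.0
4.4 [0.5011 0.0887 0.0837] [ -4.7266  -8.5979 -24.1628  74.4394   0.009  -58.2615] yaw 233.5348081484983 tilt [-0.0001  0.0002 -1.    ] [-0.0473  0.0395  0.3019]
[0.5014 0.0878 0.062 ] row [ 0.05 -0.08  2.17] rz -0.0
```

View pics/C.png

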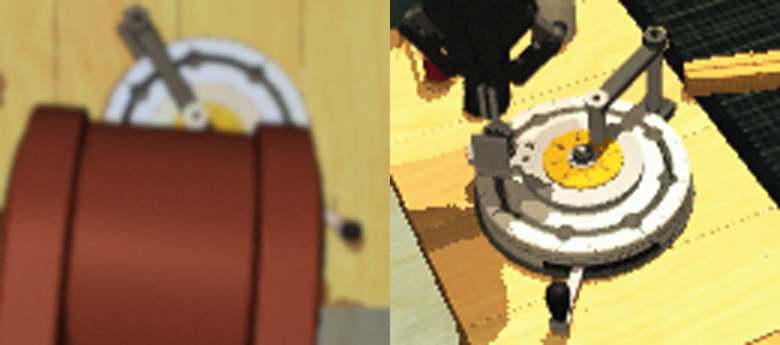

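The right half of C shows the closed fingertips at about (490,105), directly above the button and behind the fin plate. Pressing down in small steps.

```bash
python3 -m pendant '0 0 1 0 0 0 0;0 0 1.8 0 0 0 0;0 0 2.2 0 0 0 0;0 0 2.5 0 0 0 0;0 0 2.8 0 0 0 0;0 0 3.0 0 0 0 0;0 0 3.0 0 0 0 0'
python3 - <<'E'
from g import *
go(.07,157.5,.053,.007);go(.07,162.5,.053,.007);go(.07,172.5,.053,.007)
E
```

```text
clock: 5.38
ee_pos: [0.5014, 0.0882, 0.0535]
tcp_rot: [-0.45, 0.893, 0.0, 0.0]
ft_force: [-3.2, 0.1, 6.3]
opening: 0.001
grasp_force: 3.0
5.375 [0.5014 0.0882 0.0535] [ -4.7846  -7.3706 -26.2585  71.1139   0.0202 -58.2994] yaw 233.51481999284297 tilt [-0.      0.0004 -1.    ] [-3.2147  0.1087  6.2574]
[0.499  0.0846 0.053 ] row [ 0.43 -0.03  0.05] rz -0.0
[0.4961 0.0792 0.053 ] row [ 1.04 -0.11  0.05] rz -5.0
[0.4918 0.0677 0.053 ] row [ 2.22 -0.45  0.05] rz -15.0
```

The plunger is held in at about 8.5 mm with 6 N. Starting the turn.

```bash
python3 -m pendant '0.2 0 0.02 0 0 0 0;0.43 -0.03 0.05 0 0 0 0;0.74 -0.06 0.05 0 0 -2.5 0;1.04 -0.11 0.05 0 0 -5 0;1.34 -0.18 0.05 0 0 -7.5 0;1.64 -0.26 0.05 0 0 -10 0;1.93 -0.35 0.05 0 0 -12.5 0;2.22 -0.45 0.05 0 0 -15 0;2.22 -0.45 0.05 0 0 -15 0'
python3 - <<'E'
from g import *
for d in (174.5,182,187,192,197,200,202.5): go(.07,d,.067,.007)
E
```

```text
clock: 6.5
ee_pos: [0.4922, 0.0674, 0.0533]
tcp_rot: [-0.563, 0.826, -0.0, 0.0]
ft_force: [-2.7, 0.5, 5.9]
opening: -0.001
grasp_force: 3.0
6.5 [0.4922 0.0674 0.0533] [ -7.3331  -9.7096 -28.3924  71.2616   0.0072 -75.8667] yaw 248.53363016560417 tilt [ 0.001  0.    -1.   ] [-2.6679  0.5482  5.8793]
[0.4912 0.0653 0.067 ] row [ 0.23  0.02 -1.37] rz -2.0
[0.4896 0.0562 0.067 ] row [ 1.13 -0.16 -1.37] rz -9.5
[0.4892 0.0501 0.067 ] row [ 1.72 -0.35 -1.37] rz -14.5
[0.4893 0.044  0.067 ] row [ 2.28 -0.58 -1.37] rz -19.5
[0.49   0.0379 0.067 ] row [ 2.83 -0.87 -1.37] rz -24.5
[0.4906 0.0343 0.067 ] row [ 3.14 -1.06 -1.37] rz -27.5
[0.4913 0.0313 0.067 ] row [ 3.39 -1.24 -1.37] rz -30.0
```

```bash
python3 - <<'E'
from g import *
b=imaging.grab_frame('scene')
cv2.imwrite('pics/D.png',cv2.resize(b[150:265,150:300],None,fx=4,fy=4,interpolation=cv2.INTER_CUBIC))
print([(x['xy'],x['score']) for x in spotter.tip_of('scene','thumb_fin')])
for d in(157.5,167.5,172.5,202.5):
    a=np.radians(d-13.95);e=np.array([np.cos(a),np.sin(a)]);t=np.array([-e[1],e[0]])
    print(d,proj('scene',np.r_[c+.07*e+.021*t,.0755]))
E
```

```text
6.5 [0.4922 0.0674 0.0533] [ -7.3331  -9.7096 -28.3924  71.2616   0.0072 -75.8667] yaw 248.53363016560417 tilt [ 0.001  0.    -1.   ] [-2.6679  0.5482  5.8793]
[([203.5, 200.3], 0.83)]
157.5 [202.5519 195.6522]
167.5 [203.1403 199.4336]
172.5 [203.7934 201.2847]
202.5 [212.4797 210.8716]
```

View pics/D.png

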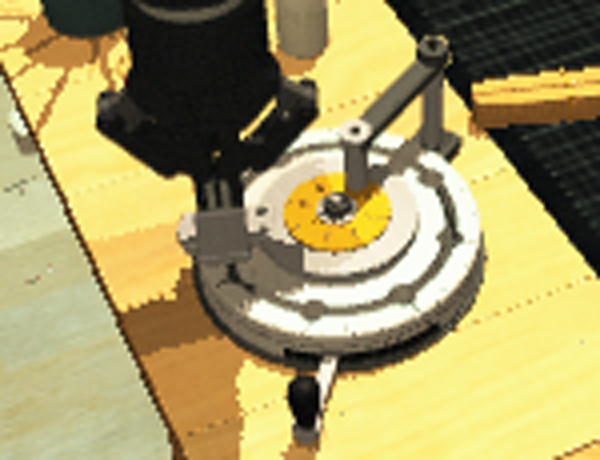

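Fin at about (220,232) in the crop: the arm has turned about 0.2 rad. Lifting clear of the button, leaving the tip behind the fin, and carrying on.

```bash
python3 -m pendant '0 0 -0.7 0 0 0 0;0 0 -1.37 0 0 0 0;0.23 0.02 -1.37 0 0 -2 0;0.6 -0.05 -1.37 0 0 -5 0;0.87 -0.1 -1.37 0 0 -7.2 0;1.13 -0.16 -1.37 0 0 -9.5 0;1.43 -0.25 -1.37 0 0 -12 0;1.72 -0.35 -1.37 0 0 -14.5 0;2.0 -0.46 -1.37 0 0 -17 0;2.28 -0.58 -1.37 0 0 -19.5 0;2.55 -0.72 -1.37 0 0 -22 0;2.83 -0.87 -1.37 0 0 -24.5 0;3.0 -0.96 -1.37 0 0 -26 0;3.14 -1.06 -1.37 0 0 -27.5 0;3.14 -1.06 -1.37 0 0 -27.5 0'
python3 - <<'E'
from g import *
for d in (200,202.5,204,205,206,207): go(.07,d,.067,.007)
imaging.grab_frame('scene');print([(x['xy'],x['score']) for x in spotter.tip_of('scene','thumb_fin')])
E
```

```text
clock: 8.48
ee_pos: [0.4904, 0.0344, 0.0667]
tcp_rot: [0.743, -0.669, 0.0, -0.0]
ft_force: [1.4, 2.3, 1.3]
opening: -0.001
grasp_force: 1.3
8.475 [0.4904 0.0344 0.0667] [ -11.2804  -11.2088  -28.2945   72.8911    0.0081 -107.2816] yaw 276.00124412695476 tilt [ 0.0004  0.0001 -1.    ] [1.4491 2.3045 1.2831]
[0.4906 0.0343 0.067 ] row [ 0.01 -0.02 -0.03] rz -0.0
[0.4913 0.0313 0.067 ] row [ 0.32 -0.06 -0.03] rz -2.5
[0.4918 0.0295 0.067 ] row [ 0.5  -0.09 -0.03] rz -4.0
[0.4921 0.0283 0.067 ] row [ 0.62 -0.11 -0.03] rz -5.0
[0.4925 0.0271 0.067 ] row [ 0.74 -0.13 -0.03] rz -6.0
[0.4929 0.026  0.067 ] row [ 0.86 -0.16 -0.03] rz -7.0
[([213.8, 210.7], 0.56)]
```

```bash
python3 -m pendant '0.15 -0.03 0 0 0 -1.2 0;0.3 -0.06 0 0 0 -2.5 0;0.3 -0.06 0 0 0 -2.5 0'; python3 -m pendant '0.1 -0.02 0 0 0 0 0;0.2 -0.04 0 0 0 0 0;0.2 -0.04 0 0 0 0 0'
python3 - <<'E'
from g import *
for d in (202.5,204,205,206,207): go(.07,d,.067,.007)
b=imaging.grab_frame('scene');print([(x['xy'],x['score']) for x in spotter.tip_of('scene','thumb_fin')])
E
```

```text
clock: 8.95
ee_pos: [0.4909, 0.0311, 0.0663]
tcp_rot: [0.758, -0.653, -0.0, 0.0]
ft_force: [-0.0, 0.1, -0.8]
opening: 0.004
grasp_force: 0.0
clock: 9.32
ee_pos: [0.4913, 0.0303, 0.0663]
tcp_rot: [0.758, -0.653, -0.001, -0.0]
ft_force: [-2.0, 5.3, 0.9]
opening: 0.0
grasp_force: 2.8
9.325 [0.4913 0.0303 0.0663] [ -11.7906  -10.9566  -28.1207   72.9108    0.0869 -110.3151] yaw 278.5243451506858 tilt [-0.001   0.0018 -1.    ] [-2.0447  5.3396  0.9224]
[0.4913 0.0313 0.067 ] row [-0.09 -0.02 -0.07] rz -0.0
[0.4918 0.0295 0.067 ] row [ 0.09 -0.04 -0.07] rz -1.5
[0.4921 0.0283 0.067 ] row [ 0.21 -0.05 -0.07] rz -2.5
[0.4925 0.0271 0.067 ] row [ 0.33 -0.07 -0.07] rz -3.5
[0.4929 0.026  0.067 ] row [ 0.45 -0.09 -0.07] rz -4.5
[([214.0, 210.8], 0.96)]
```

```bash
python3 -m pendant '0.1 -0.02 0 0 0 0 0;0.2 -0.04 0 0 0 0 0;0.2 -0.04 0 0 0 0 0'; python3 -m pendant '-0.6 0 0 0 0 0 0;-0.6 0 0 0 0 0 0;-0.6 0 -3 0 0 0 0;-0.6 0 -7 0 0 0 0;-0.6 4 -10 0 0 0 0;-0.6 9 -10 0 0 0 0;-0.6 11 -10 0 0 0 0;-0.6 11 -10 0 0 0 0'
python3 - <<'E'
from g import *
b=imaging.grab_frame('scene');a=imaging.grab_frame('top');print([(x['xy'],x['score']) for x in spotter.tip_of('scene','thumb_fin')])
print([(x['xy'],x['score']) for x in spotter.tip_of('scene','plunger_top')])
B=cv2.resize(b[170:260,180:290],None,fx=4,fy=4,interpolation=cv2.INTER_CUBIC)
A=cv2.resize(a[175:265,230:320],None,fx=4,fy=4,interpolation=cv2.INTER_CUBIC)
cv2.imwrite('pics/E.png',np.hstack([A,B]))
al=np.radians(202.5-13.95)
for z in(.062,.057):
  for k in('scene','top'):print(z,k,proj(k,np.r_[c+.07*np.array([np.cos(al),np.sin(al)]),z]))
E
```

```text
clock: 9.8
ee_pos: [0.4915, 0.0298, 0.0662]
tcp_rot: [0.758, -0.652, -0.002, -0.001]
ft_force: [-3.2, 14.3, 3.7]
opening: -0.002
grasp_force: 6.9
clock: 10.8
ee_pos: [0.3827, 0.0168, 0.1669]
tcp_rot: [0.757, -0.653, 0.001, -0.0]
ft_force: [0.5, -0.1, 0.1]
opening: 0.001
grasp_force: 0.0
10.8 [0.3827 0.0168 0.1669] [ -17.2464  -34.6303  -35.6976   88.8196   -0.0175 -115.6853] yaw 278.43884127547733 tilt [ 0.0018 -0.0009 -1.    ] [ 0.5119 -0.1371  0.1346]
[([213.5, 213.0], 0.85)]
[([206.9, 211.5], 0.62)]
0.062 scene [208.3432 209.3472]
0.062 top [263.6402 250.62  ]
0.057 scene [208.5273 210.7966]
0.057 top [263.518  250.5211]
```

View pics/E.png

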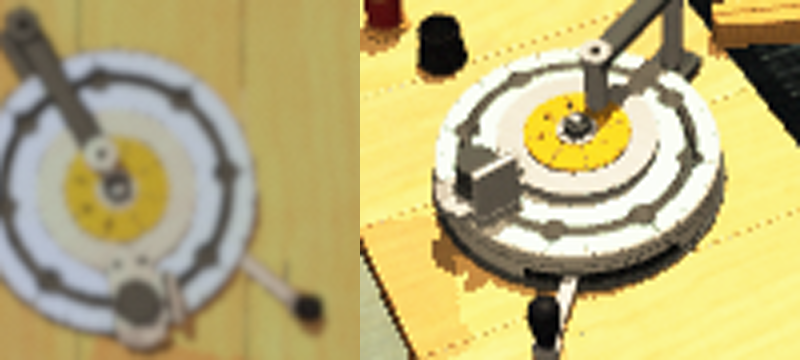

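The crops show the button at top-pixel (264,250), within 1 px of the predicted next hole. The arm held firm at 14 N, so the plunger has locked. Next is the lever. I'll push the knob with the tool's −x face, so the wrist stays in range.

```bash
cat >> g.py <<'E'
pv=np.array([.5497,.0088])
def lev(th,off,z,rad=.1):
    a=np.radians(244-13.95)+th;e=np.array([np.cos(a),np.sin(a)]);t=np.array([-e[1],e[0]])
    world(np.r_[pv+rad*e-off*t,z],np.degrees(a)-90)
E
python3 - <<'E'
from g import *
lev(0,.032,.13);lev(0,.032,.03)
print([(x['xy'],x['score']) for x in spotter.tip_of('top','lever_knob')],proj('top',[.4872,-.0666,.052]))
E
```

```text
11.0 [0.3835 0.0172 0.1665] [ -17.1605  -34.3224  -35.5415   88.7761    0.0019 -115.6685] yaw 278.50794803581226 tilt [ 0.0001  0.     -1.    ] [0.0206 0.355  0.3582]
[ 0.461  -0.0473  0.13  ] row [ 7.53 -6.71  3.65] rz 138.5
[ 0.461  -0.0473  0.03  ] row [ 7.53 -6.71 13.65] rz 138.5
[([309.0, 247.0], 0.59), ([363.6, 172.1], 0.23)] [306.5993 251.5645]
```

```bash
python3 -m pendant '1 -1 0 0 0 9 0;2 -2 0 0 0 18 0;3 -3 0 0 0 27 0;4 -4 0 0 0 36 0;5 -5 0 0 0 45 0;6 -6 0 0 0 54 0;7 -6.5 0 0 0 63 0;7.5 -6.7 0 0 0 72 0;7.5 -6.7 0 0 0 81 0;7.5 -6.7 0 0 0 90 0;7.5 -6.7 0 0 0 99 0;7.5 -6.7 1 0 0 108 0;7.5 -6.7 1.5 0 0 117 0;7.5 -6.7 2 0 0 126 0;7.5 -6.7 2.5 0 0 132 0;7.5 -6.7 3.6 0 0 138.5 0;7.5 -6.7 3.6 0 0 138.5 0;7.5 -6.7 3.6 0 0 138.5 0'
python3 - <<'E'
from g import *
lev(0,.032,.03)
E
```

```text
clock: 13.3
ee_pos: [0.4604, -0.0469, 0.1306]
tcp_rot: [0.341, 0.94, 0.0, -0.0]
ft_force: [0.4, -0.2, 0.1]
opening: 0.0
grasp_force: 0.0
13.3 [ 0.4604 -0.0469  0.1306] [-22.0866 -18.3743 -27.6286  80.7608   0.0024  17.7596] yaw 140.15386948893448 tilt [-0.0002  0.0001 -1.    ] [ 0.4484 -0.1932  0.1327]
[ 0.461  -0.0473  0.03  ] row [-0.07  0.01 10.06] rz 0.1
```

```bash
python3 -m pendant '0 0 3 0 0 0 0;0 0 6 0 0 0 0;0 0 8 0 0 0 0;0 0 9 0 0 0 0;0 0 10 0 0 0 0;0 0 10 0 0 0 0'
python3 - <<'E'
from g import *
for th in (0,.1,.2,.3,.4,.5,.6,.7,.8,.9,.95): lev(th,.02,.03)
E
```

```text
clock: 14.05
ee_pos: [0.4601, -0.0469, 0.0304]
tcp_rot: [0.342, 0.94, 0.0, -0.0]
ft_force: [0.5, -0.2, 0.3]
opening: -0.006
grasp_force: 0.0
14.05 [ 0.4601 -0.0469  0.0304] [-22.0964 -15.0693 -35.4923  69.5968   0.0059  17.8761] yaw 140.02753183551783 tilt [-0.0003  0.0002 -1.    ] [ 0.4651 -0.2416  0.2574]
[ 0.4702 -0.055   0.03  ] row [-1.29  0.02  0.04] rz -0.0
[ 0.4769 -0.0626  0.03  ] row [-2.3  -0.13  0.03] rz -5.8
[ 0.4844 -0.0695  0.03  ] row [-3.32 -0.17  0.03] rz -11.5
[ 0.4926 -0.0757  0.03  ] row [-4.34 -0.12  0.03] rz -17.2
[ 0.5013 -0.081   0.03  ] row [-5.35  0.03  0.03] rz -22.9
[ 0.5105 -0.0853  0.03  ] row [-6.33  0.29  0.03] rz -28.7
[ 0.5201 -0.0888  0.03  ] row [-7.29  0.64  0.03] rz -34.4
[ 0.53   -0.0913  0.03  ] row [-8.21  1.09  0.03] rz -40.1
[ 0.5401 -0.0927  0.03  ] row [-9.07  1.62  0.03] rz -45.9
[ 0.5502 -0.0932  0.03  ] row [-9.88  2.24  0.03] rz -51.6
[ 0.5553 -0.093   0.03  ] row [-10.26   2.58   0.03] rz -54.5
```

```bash
python3 -m pendant '-0.6 0 0 0 0 0 0;-1.3 0 0 0 0 0 0;-1.8 -0.06 0 0 0 -2.9 0;-2.3 -0.13 0 0 0 -5.8 0;-2.8 -0.15 0 0 0 -8.6 0;-3.3 -0.17 0 0 0 -11.5 0;-3.8 -0.15 0 0 0 -14.3 0;-4.3 -0.12 0 0 0 -17.2 0;-4.85 -0.05 0 0 0 -20 0;-5.35 0.03 0 0 0 -22.9 0;-5.85 0.15 0 0 0 -25.8 0;-6.33 0.29 0 0 0 -28.7 0;-6.8 0.45 0 0 0 -31.5 0;-7.3 0.64 0 0 0 -34.4 0;-7.3 0.64 0 0 0 -34.4 0'
python3 - <<'E'
from g import *
for th in (.6,.7,.75,.8,.85,.9,.95): lev(th,.02,.03)
E
```

```text
clock: 15.92
ee_pos: [0.5208, -0.0894, 0.0307]
tcp_rot: [0.049, 0.999, -0.0, 0.0]
ft_force: [-0.8, 0.7, 0.4]
opening: 0.002
grasp_force: 0.0
15.925 [ 0.5208 -0.0894  0.0307] [-23.9405  -2.8054 -24.3973  68.3769   0.0017 -18.3179] yaw 174.37741420412007 tilt [ 0.0005 -0.0002 -1.    ] [-0.7935  0.6885  0.4355]
[ 0.5201 -0.0888  0.03  ] row [0.08 0.06 0.07] rz -0.1
[ 0.53   -0.0913  0.03  ] row [-0.93 -0.09  0.07] rz -5.8
[ 0.535  -0.0921  0.03  ] row [-1.44 -0.13  0.07] rz -8.6
[ 0.5401 -0.0927  0.03  ] row [-1.95 -0.14  0.07] rz -11.5
[ 0.5451 -0.0931  0.03  ] row [-2.46 -0.12  0.07] rz -14.4
[ 0.5502 -0.0932  0.03  ] row [-2.96 -0.08  0.07] rz -17.2
[ 0.5553 -0.093   0.03  ] row [-3.47 -0.02  0.07] rz -20.1
```

```bash
python3 -m pendant '-0.5 -0.05 0 0 0 -2.9 0;-0.93 -0.09 0 0 0 -5.8 0;-1.2 -0.11 0 0 0 -7.2 0;-1.44 -0.13 0 0 0 -8.6 0;-1.7 -0.13 0 0 0 -10 0;-1.95 -0.14 0 0 0 -11.5 0;-2.2 -0.13 0 0 0 -13 0;-2.46 -0.12 0 0 0 -14.4 0;-2.46 -0.12 0 0 0 -14.4 0'
python3 - <<'E'
from g import *
b=imaging.grab_frame('scene')
cv2.imwrite('pics/F.png',cv2.resize(b[170:290,170:300],None,fx=5,fy=5,interpolation=cv2.INTER_CUBIC))
print([(x['xy'],x['score']) for x in spotter.tip_of('scene','lever_knob')])
for th in (0,.7,.8,.9):
    a=np.radians(230.05)+th;print(th,proj('scene',np.r_[pv+.1*np.array([np.cos(a),np.sin(a)]),.052]))
for th in (.85,.9,.95,1): lev(th,.02,.03)
E
```

```text
clock: 17.05
ee_pos: [0.5449, -0.0924, 0.0305]
tcp_rot: [-0.077, 0.997, 0.0, 0.0]
ft_force: [0.8, 0.0, 0.1]
opening: 0.005
grasp_force: 0.0
17.05 [ 0.5449 -0.0924  0.0305] [-23.2047   1.4796 -20.1703  68.3365   0.0278 -32.0433] yaw 188.8385775178571 tilt [ 0.0004  0.0004 -1.    ] [0.7626 0.014  0.1113]
[([264.2, 239.2], 0.37)]
0 [224.6922 245.328 ]
0.7 [256.0485 242.3454]
0.8 [260.0018 240.5478]
0.9 [263.6731 238.4643]
[ 0.5451 -0.0931  0.03  ] row [-0.02 -0.07  0.05] rz 0.1
[ 0.5502 -0.0932  0.03  ] row [-0.52 -0.16  0.05] rz -2.8
[ 0.5553 -0.093   0.03  ] row [-1.02 -0.22  0.05] rz -5.6
[ 0.5604 -0.0926  0.03  ] row [-1.53 -0.26  0.05] rz -8.5
```

View pics/F.png

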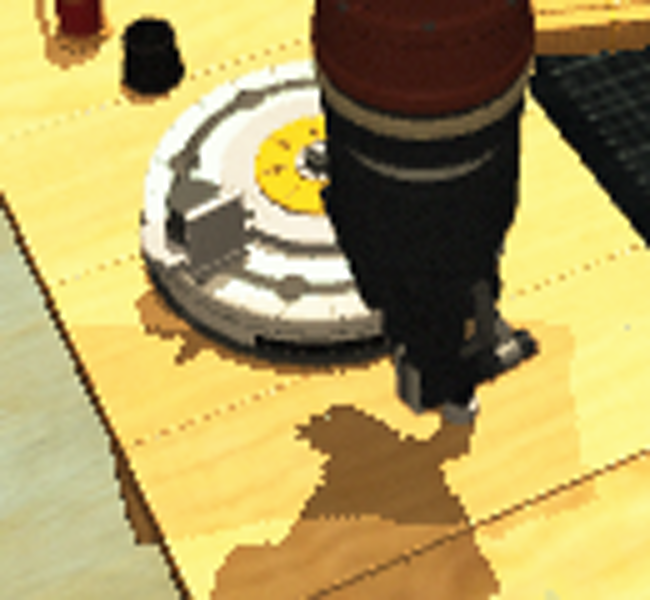

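F shows the finger at about (435,380), with the knob behind it at roughly 0.9 rad. I'll push gently on until it meets the stop.

```bash
python3 -m pendant '-0.25 -0.08 0 0 0 -1.4 0;-0.5 -0.16 0 0 0 -2.8 0;-0.5 -0.16 0 0 0 -2.8 0'; python3 -m pendant '-0.2 0 0 0 0 0 0;-0.35 0 0 0 0 0 0;-0.35 0 0 0 0 0 0'
```

```text
clock: 17.52
ee_pos: [0.5501, -0.0935, 0.0305]
tcp_rot: [-0.101, 0.995, -0.0, 0.0]
ft_force: [-0.2, 0.9, -0.3]
opening: -0.003
grasp_force: 0.0
clock: 17.9
ee_pos: [0.5508, -0.0932, 0.0303]
tcp_rot: [-0.101, 0.995, -0.0, -0.003]
ft_force: [-15.1, -3.4, 9.4]
opening: 0.001
grasp_force: 7.6
```

It's at the stop, with 15 N of reaction. Drawing back and up.

```bash
python3 -m pendant '0.8 0 0 0 0 0 0;2 0 0 0 0 0 0;2 0 -4 0 0 0 0;2 0 -9 0 0 0 0;2 0 -14 0 0 0 0;7 0 -15 0 0 0 0;12 0 -15 0 0 0 0;15 0 -15 0 0 0 0;15 0 -15 0 0 0 0;15 0 -15 0 0 0 0'
python3 - <<'E'
from g import *
b=imaging.grab_frame('scene');a=imaging.grab_frame('top')
B=cv2.resize(b[160:260,180:290],None,fx=4,fy=4,interpolation=cv2.INTER_CUBIC)
A=cv2.resize(a[170:270,230:320],None,fx=4,fy=4,interpolation=cv2.INTER_CUBIC)
cv2.imwrite('pics/G.png',np.hstack([A,B]))
for th in (.7,.8,.9):
    q=np.radians(230.05)+th;q=np.r_[pv+.1*np.array([np.cos(q),np.sin(q)]),.052];print(th,proj('scene',q),proj('top',q))
for n in('eye_loupe','pin_vise','polish_bar'): print(n,[(x['xy'],x['score']) for x in spotter.tip_of('scene',n)[:1]])
E
```

```text
clock: 19.15
ee_pos: [0.4066, -0.123, 0.1806]
tcp_rot: [-0.101, 0.995, -0.0, 0.001]
ft_force: [-0.3, 0.2, 1.2]
opening: -0.0
grasp_force: 0.0
19.15 [ 0.4066 -0.123   0.1806] [-34.6086 -26.019  -28.3166  87.6373   0.0216 -46.1894] yaw 191.58083265502282 tilt [ 0.0011 -0.0003 -1.    ] [-0.3085  0.2146  1.2339]
0.7 [256.0485 242.3454] [316.1702 225.5533]
0.8 [260.0018 240.5478] [315.8752 221.4599]
0.9 [263.6731 238.4643] [315.1788 217.4182]
eye_loupe []
pin_vise [([299.1, 299.2], 0.69)]
polish_bar [([343.4, 279.2], 0.84)]
```

View pics/G.png

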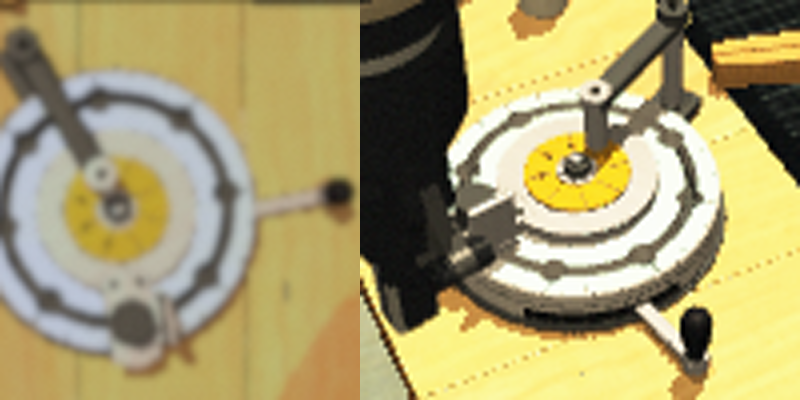

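In G the knob top is at top-pixel (314.5,217.5) and scene-pixel (264,238.7), which matches 0.9 rad in both views. The arm is still in the next hole, so I'm handing in.

```bash
python3 -c "
from workcell import manip;print(manip.close_job())"
```

```text
the job is handed in; nothing more can be done
None
```

The job is handed in, with no verdict shown: the index arm is locked in the next hole (it held against a 14 N push), the clamp lever is at its stop (0.9 rad in both views), and the arm is drawn back clear; of the loose things I re-checked only the pin vise and polish bar, which hadn't moved.

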